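Find the terminal cover that rocks and press it home

TASK

One of the four covers on the strain-gauge connection box is not snapped in: press lightly on the short ends of the covers to find the one that rocks, then press that one firmly over its centre until it is down flat like the others. Finish, and stay, with a fingertip resting on that cover and on no other, so that I can see which one it was. Only press with the fingertips: do not lift or pry up any cover, and leave the other things on the desk alone.

Things in the scene. Friction and masses are not known exactly. Their poses are not given: they have to be found in the camera images.
- junction_box: Aluminium box, 110 (x) by 264 (y) mm, fixed to the desk at a varying place and turn. Origin: centre of its underside on the desk top; x points across it away from the robot, y left along it, z up. Its flat deck, 46 mm above the desk, carries four covers in a row, centred at x 0, y +90, +30, -30, -90 mm. Sockets stick out 13 mm at the far side and right end, lugs 17 mm at both ends (7 mm high).
- cover_1: One of four identical covers, in any of the four places. All four: grey plastic, 84 (x) by 54 (y) by 6 mm thick, flat top with a moulded ring of 21 mm diameter at the centre and three low ribs near each short end. Origin: centre of the flange's underside; the top face is 6 mm above it; axes as the box's.
- cover_2: One of four identical covers, in any of the four places. All four: a snapped-in cover lies flat on the deck (origin 46 mm, top 52 mm above the desk) and is firm. The one not snapped in stands about 3 mm proud, level, balanced on a sprung catch below its centre. A plug in the deck's opening keeps a cover from sliding by more than 1.5 mm.
- cover_3: One of four identical covers, in any of the four places. All four: a light press (1 N) within 8 mm of a short end of the loose cover rocks that end down to the deck, about 0.06 rad; the other end rises 6 mm. Let go, it about levels; tipped to a long side it may stay tipped. Up to 12 N there does not snap it in. A snapped-in cover does not move.
- cover_4: One of four identical covers, in any of the four places. All four: the loose cover snaps in under about 12 N straight down on the ring at its centre, level or tipped (up to 20 N if 10 mm off centre), goes down 3 mm and stays down, firm like the others. Its origin is then 46 mm above the desk.
- coupon_1: Bystander: flat steel tensile coupon, 20x165x4 mm, lying at the left. Origin: centre of its underside.
- caliper: Bystander: digital caliper, 76x235x18 mm, lying at the right. Origin: centre of its underside.
- usb_stick: Bystander: memory stick, 54x16x8 mm, lying at the front left of the desk. Origin: centre of its underside.
- jaw_insert: Bystander: serrated steel wedge jaw, 64x28x19 mm, lying beside the box's left end. Origin: centre of its underside.
- check_weight: Bystander: brass weight with a knob, 38 mm across and 60 mm tall, standing beside the box's right end. Origin: centre of its underside.
- bend_roller_1: Bystander: steel roller, 20 mm across and 60 mm tall, standing on end at the right. Origin: centre of its underside.
- bend_roller_2: Bystander: steel roller like the first, 20 mm across and 60 mm tall, standing near it. Origin: centre of its underside.
- ball_pen: Bystander: white ball pen, 11x145x9 mm, lying in front of the box. Origin: centre of its underside.

How it is judged:
By the outcome, as a careful person would: the job done as asked, in the order asked, and still so for the second after the job is handed in, while the arm keeps its last pose, push and grip.
It also fails if it takes over 42 s, if anything falls off the work surface, if the arm or the gripper's body presses on something with over 40 N, if the wrist force passes 120 N, or if a joint passes its speed limit or range.

ROBOT

A 6-joint arm with a two-finger parallel gripper is mounted at the origin on a cart in front of the work surface, level with it; the furniture and walls round the work are solid. World frame = base frame: x ahead of the robot, y to its left, z up, the work surface at z = 0. Lengths are in m, angles in rad, forces in N, time in s.
With the tool pointing down it reaches from about 0.375 to 0.975 m from the base axis. Payload 3.8 kg.
Tool frame: the origin (TCP) lies midway between the tips of the shut fingers; the grasp point (between the pads) lies 19 mm behind it; z points along the fingers, y is the line along which they close (so a half turn about z gives the same grasp; the last joint's range is limited). The gripper opens to 88 mm and grips with 3 to 60 N. Pads are 18 mm wide; open, the fingers measure 123 mm over their backs; the gripper's body (75 mm by 187 mm) begins 45 mm behind the grasp point.
Start: joints at [-1.221, 0.264, 1.604, -0, 1.274, -0.037], TCP at [0.255, -0.625, 0.239] pointing down, gripper open.
Joint ranges: [-2.63, 2.63], [-0.94, 2.18], [0.31, 2.57], [-1.31, 4.45], [0, 2.66], [-2.55, 2.55]. Speed limits (rad/s): [2.57, 2.57, 3.14, 3.14, 3.14, 3.14].

INTERFACE

Orientations are given as a rotation vector (axis times angle).
In Python, from cell import manip, inverse_kinematics, cams, order gives the robot as it stands. Calls block until the motion is done:
- manip.move_pose(position, orientation): joint-space move of the TCP to a pose.
- manip.move_linear(position, rate=0.15, rot=None): straight line of the TCP; rot=None keeps the orientation; rate is the mean speed in m/s.
- manip.set_joints(angles): joint-space move.
- manip.set_gripper(opening, force=None): finger opening in m; force is the grip in N (None keeps the last); returns when the fingers have stopped.
- manip.dwell(seconds).
- inverse_kinematics(position, orientation): joint angles nearest the present ones, or None.
- manip.state(): the state.
- cams.capture(name): name is "scene" or "top" or "wrist"; returns a dict with "image" (384x512x3 uint8, blue, green, red), "z_map" (384x512 float32, m along the optical axis (not along the pixel's ray), 0 where there is no reading), "intrinsics" (3x3 intrinsics, pixels), "k1" (the pictures are not rectified: a ray, as slopes to the right and down, at radius r is drawn at 1 + k1 r^2 times it, then the intrinsics apply), "position" and "orientation" of the camera in the world; the wrist camera has in their place "T_tool_cam" (4x4, takes a point from camera to tool coordinates, whose origin is the TCP and whose axes are the flange's). Camera axes: x right, y down, z forward; pixel columns grow to the right and rows downward; lengths in m; the calibration is good to about 2 mm. A picture is of the moment at which its call begins: read the wrist's pose just before it.
A pose or a line that the arm cannot do raises manip.IKError and nothing moves.
- order.close_job(): hands the job in; it is judged then, once.
The state is a dict: "clock": time; "joint_pos": joint angles; "joint_velocities": joint speeds; "tau": joint torques, N m; "tool_pos": TCP position; "tcp_rot": TCP orientation; "contact_force": force on the tool from outside, world axes, zero at the start; "moment": the same for the moment, N m; "gripper_width": finger opening in m; "grasp_force": force on a finger pad.
Only numpy, scipy, OpenCV 4.12 (cv2) and the standard library are available. Lean on these libraries where they do the work, as an engineer would, in place of code of your own. Each camera call takes 0.05 s, during which the arm holds its last target. There are 200 camera calls.

## Working session

There is one attempt and no reset: what is moved stays moved. The work goes in short steps, each a Python script; the robot and the scene stay as the last script left them, time stands still between calls to the robot, and variables do not carry over. Pictures are saved under pics/ and viewed, at most 10 in all, crops included, and the job is handed in when it is done.

```bash
ls; mkdir -p pics
cat > h.py <<'E'
import numpy as np, cv2
from scipy.spatial.transform import Rotation as R
from cell import manip, inverse_kinematics, cams, order
def cap(name):
    s=manip.state(); c=cams.capture(name)
    if name=="wrist":
        T=np.eye(4); T[:3,:3]=R.from_rotvec(s["tool_rot"] if "tool_rot" in s else s["tcp_rot"]).as_matrix(); T[:3,3]=s["tool_pos"]
        c["T"]=T@np.array(c["T_tool_cam"])
    else:
        o=np.array(c["orientation"]); T=np.eye(4); T[:3,:3]=o if o.shape==(3,3) else R.from_rotvec(o).as_matrix(); T[:3,3]=c["position"]; c["T"]=T
    return c
def rays(c,uv):
    K=np.array(c["intrinsics"]); k=float(c["k1"])
    uv=np.asarray(uv,float).reshape(-1,1,2)
    p=cv2.undistortPoints(uv,K,np.array([k,0,0,0,0.])).reshape(-1,2)
    return np.c_[p,np.ones(len(p))]
def onplane(c,uv,z):
    d=rays(c,uv)@c["T"][:3,:3].T; o=c["T"][:3,3]
    return o+d*((z-o[2])/d[:,2])[:,None]
def cloud(c):
    h,w=c["z_map"].shape; v,u=np.mgrid[:h,:w]
    P=rays(c,np.c_[u.ravel(),v.ravel()])*c["z_map"].reshape(-1,1)
    P=P@c["T"][:3,:3].T+c["T"][:3,3]; P[c["z_map"].ravel()==0]=np.nan
    return P.reshape(h,w,3)
E
python3 - <<'E'
from h import *
c=cap("top"); s=manip.state(); print(s["clock"],s["tcp_rot"],s["contact_force"],c["position"],c["orientation"],c["k1"])
np.save("top.npy",c,allow_pickle=True)
d=cap("scene");print(d["position"])
cv2.imwrite("pics/top.png",c["image"]);cv2.imwrite("pics/scene.png",d["image"])
P=cloud(c); z=P[...,2]
m=((z>0.043)&(z<0.060)).astype(np.uint8)
n,l,st,ce=cv2.connectedComponentsWithStats(m)
for i in range(1,n):
    if st[i,4]>150: print(st[i],ce[i],np.nanmean(P[l==i],0))
print(np.nanmedian(z))
E
```

```text
pics
0.05 [-3.08092292e+00 -6.03357354e-01  5.22942437e-04] [0.82938747 0.98153316 0.02372716] [ 0.38361328 -0.10505719  1.30636483] [-2.19051423  2.17035621 -0.06138355] -0.1380903485744906
[-0.28703618 -0.64024369  0.54583532]
[ 192  158   88   55 2722] [235.54886113 184.94085231] [ 0.51010229 -0.02205853  0.05151705]
0.0011900003180587149
```

View pics/top.png

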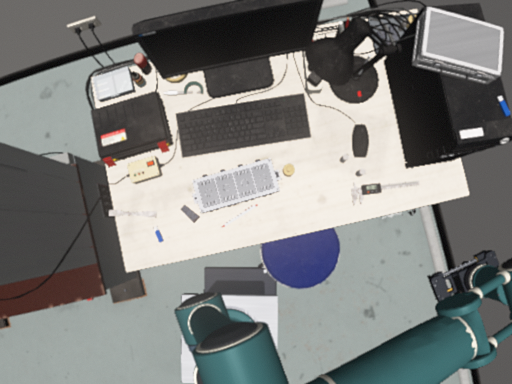

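Top view: the box is at about pixel (236,185), with the covers in a row running slightly up to the right. The jaw insert (190,213) and the brass weight (289,170) stand at its ends, and the pen (240,215) is in front. Next I fit the pose and take a close look with the wrist camera.

Run:
```python
from h import *
c=np.load("top.npy",allow_pickle=True).item()
P=cloud(c); z=P[...,2]; m=((z>0.043)&(z<0.060)).astype(np.uint8)
n,l,st,ce=cv2.connectedComponentsWithStats(m); i=1+np.argmax(st[1:,4])
(cx,cy),wh,a=cv2.minAreaRect(P[l==i][:,:2].astype(np.float32)); print(cx,cy,wh,a)
Q=P[l==i][:,:2]; v=np.linalg.svd(Q-Q.mean(0),full_matrices=False)[2][0]; v*=np.sign(v[1])
yaw=np.arctan2(-v[0],v[1]); print("yaw",yaw)
print(c["z_map"].shape, np.array(manip.state()["joint_pos"]))
# tool down, tool x-axis candidates
s=manip.state(); print(R.from_rotvec(s["tcp_rot"]).as_matrix().round(2)); w=cams.capture("wrist"); print(np.round(w["T_tool_cam"],3), w["intrinsics"])
for flip in (0,np.pi):
    Rt=R.from_euler("z",yaw+flip)*R.from_euler("x",np.pi)
    print(flip,inverse_kinematics([cx,cy,0.3],Rt.as_rotvec()))
```

```text
0.5105878114700317 -0.020987749099731445 (0.11046750098466873, 0.26463747024536133) 16.45500946044922
yaw 0.28749221270683345
(384, 512) [-1.22089595e+00  2.64693470e-01  1.60522469e+00 -4.06300508e-05
  1.27372173e+00 -3.68528395e-02]
[[ 0.93  0.38 -0.  ]
 [ 0.38 -0.93  0.  ]
 [ 0.   -0.   -1.  ]]
[[ 0.001 -0.964 -0.267  0.069]
 [ 1.     0.     0.001 -0.001]
 [-0.001 -0.267  0.964 -0.146]
 [ 0.     0.     0.     1.   ]] [[284.48328263   0.         252.89285637]
 [  0.         284.48328263 192.02082722]
 [  0.           0.           1.        ]]
0 [-8.98274217e-02 -8.31891550e-02  1.86824451e+00 -4.44089210e-16
  1.35653730e+00  1.19347669e+00]
3.141592653589793 [-0.08982742 -0.08318916  1.86824451  0.          1.3565373  -1.94811596]
```

Run:
```python
from h import *
yaw=0.2875
Rt=(R.from_euler("z",yaw)*R.from_euler("x",np.pi)).as_rotvec()
manip.move_pose([0.5106,-0.021,0.17],Rt); manip.set_gripper(0.0,20)
s=manip.state(); print(s["clock"],s["tool_pos"],s["contact_force"],s["gripper_width"])
c=cap("wrist"); np.save("w.npy",c,allow_pickle=True); cv2.imwrite("pics/w.png",c["image"])
P=cloud(c); z=P[...,2]
m=((z>0.043)&(z<0.062)).astype(np.uint8)
n,l,st,ce=cv2.connectedComponentsWithStats(m); i=1+np.argmax(st[1:,4])
print(cv2.minAreaRect(P[l==i][:,:2].astype(np.float32)))
Q=P[l==i]; b=np.c_[Q[:,:2]-[0.5106,-0.021],Q[:,2]]; b[:,:2]=b[:,:2]@np.array([[np.cos(yaw),-np.sin(yaw)],[np.sin(yaw),np.cos(yaw)]])
print(b.min(0),b.max(0))
for y in (90,30,-30,-90):
  for x in (-30,0,30):
    k=(abs(b[:,0]*1e3-x)<9)&(abs(b[:,1]*1e3-y)<22); print(y,x,k.sum(),np.median(b[k,2]).round(4))
```

```text
3.8 [ 0.51058704 -0.02099796  0.1699656 ] [-0.04276522 -0.12335703 -0.54516621] -2.858739780374405e-05
((0.5099121928215027, -0.019547387957572937), (0.10857737809419632, 0.26340463757514954), 16.59969139099121)
[-0.05480236 -0.13013683  0.04314947] [0.05383557 0.13336828 0.05780164]
90 -30 749 0.0519
90 0 818 0.0521
90 30 886 0.0519
30 -30 731 0.0552
30 0 851 0.0552
30 30 918 0.0552
-30 -30 725 0.0522
-30 0 835 0.0522
-30 30 890 0.0522
-90 -30 753 0.0521
-90 0 815 0.0522
-90 30 876 0.0522
```

View pics/w.png

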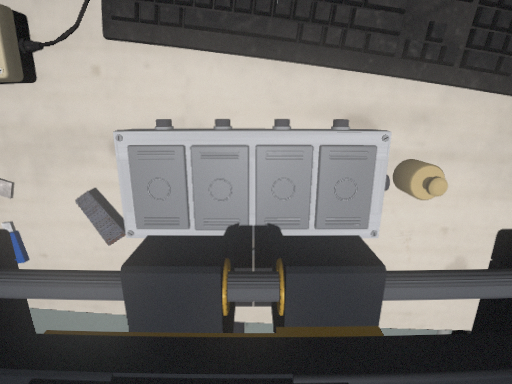

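The wrist view shows all four covers, with ring centres near (158,188), (220,189), (283,188) and (345,188). In depth the second cover from the left (y=+30) stands 3 mm proud. I'll confirm that with light presses on the ends.

```bash
cat >> h.py <<'E'
yaw=0.289; C=np.array([0.510,-0.020])
Rt=(R.from_euler("z",yaw)*R.from_euler("x",np.pi)).as_rotvec()
A=np.array([[np.cos(yaw),-np.sin(yaw)],[np.sin(yaw),np.cos(yaw)]])
def W(x,y,z): return np.r_[C+A@[x,y],z]
def fz(n=4):
    f=[]
    for _ in range(n): f.append(manip.state()["contact_force"][2]); manip.dwell(0.02)
    return np.mean(f)
def down(x,y,z0,zmin,F,step=0.0005,f0=0.0):
    z=z0; log=[]
    while z>zmin:
        z-=step; manip.move_linear(W(x,y,z),rate=0.02); f=fz()-f0
        log.append((round(z*1e3,1),round(manip.state()["tool_pos"][2]*1e3,2),round(f,2)))
        if f>F: break
    return log
E
python3 - <<'E'
from h import *
manip.move_linear(W(-.044,.09,.062),rate=.12); f0=fz(8); print(manip.state()["clock"],f0)
print(down(-.044,.09,.0545,.0505,1.2,f0=f0)); print(manip.state()["clock"])
manip.move_linear(W(-.044,.09,.062),rate=.08); print(manip.state()["clock"])
E
```

```text
5.3667 0.09183090174304423
[(54.0, np.float64(53.93), np.float64(0.01)), (53.5, np.float64(53.55), np.float64(-0.15)), (53.0, np.float64(52.99), np.float64(0.0)), (52.5, np.float64(52.47), np.float64(0.22)), (52.0, np.float64(52.39), np.float64(5.14))]
7.25
7.525
```

Cover +90 is firm: contact at 52.4 mm with a steep force rise. Next is +30, with a depth check of its far end, then the other two.

Run:
```python
from h import *
def run(x,y,z0,zmin,F,step,look=False):
    manip.move_linear(W(x,y,.062),rate=.15); f0=fz(6)
    L=down(x,y,z0,zmin,F,step,f0); print(x,y,[(float(a[1]),float(a[2])) for a in L])
    if look:
        c=cap("wrist"); P=cloud(c); b=P.reshape(-1,3).copy(); b=b[~np.isnan(b[:,0])]; b[:,:2]=(b[:,:2]-C)@A
        for xx in (0,20,37):
            k=(abs(b[:,0]*1e3-xx)<4)&(abs(b[:,1]*1e3-y*1e3)<20)&(b[:,2]<.07); print(" h at",xx,k.sum(),np.median(b[k,2]) if k.any() else None)
        cv2.imwrite("pics/rock.png",c["image"])
    manip.move_linear(W(x,y,.064),rate=.1); print(manip.state()["clock"])
run(-.044,.03,.0560,.0526,1.5,.00085,True)
run(-.044,-.03,.0532,.0512,1.2,.0003)
run(-.044,-.09,.0532,.0512,1.2,.0003)
```

```text
-0.044 0.03 [(55.11, -0.05), (54.36, 0.18), (53.43, 0.55), (52.89, 3.42)]
 h at 0 1211 0.055202332299266466
 h at 20 1324 0.05649900368563508
 h at 37 1356 0.05761670985293191
10.0
-0.044 -0.03 [(52.84, -0.08), (52.62, 0.5), (52.42, 1.34)]
12.225
-0.044 -0.09 [(52.87, 0.21), (52.63, 0.4), (52.42, 1.31)]
14.45
```

View pics/rock.png

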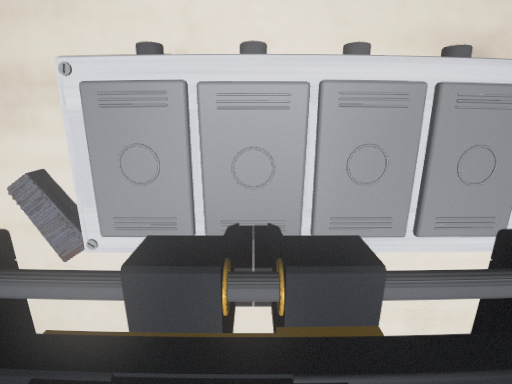

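The second cover, at y=+30, rocks: its near end went down under about 0.5 N while its far end rose to 57.6 mm. The other three are firm. Its ring is at pixel (253,167). Now I press its centre.

Run:
```python
from h import *
c=np.load("w.npy",allow_pickle=True).item()
print("ring in box frame",(onplane(c,[[220,189]],.055)[0,:2]-C)@A)
manip.move_linear(W(0,.03,.064),rate=.12); f0=fz(6)
z=.0562; L=[]
while z>.0495:
    z-=.0004; manip.move_linear(W(0,.03,z),rate=.03); f=fz(2)-f0; t=manip.state()["tool_pos"][2]
    L.append((round(z*1e3,1),round(float(t)*1e3,2),round(float(f),1)))
    if (f>26) or (t<.0526 and f>12): break
print(L,manip.state()["clock"])
```

```text
ring in box frame [0.00016202 0.03057844]
[(55.8, 55.65, 0.5), (55.4, 55.47, 1.1), (55.0, 55.23, 2.9), (54.6, 54.85, 4.5), (54.2, 54.18, 2.9), (53.8, 53.22, -0.0), (53.4, 53.17, 0.5), (53.0, 52.99, -0.2), (52.6, 52.58, 0.0), (52.2, 52.43, 2.4), (51.8, 52.42, 6.5), (51.4, 52.4, 9.3), (51.0, 52.38, 12.1)] 19.625
```

Force peaked at only about 4.5 N where 12 N was expected, so it may have tipped rather than snapped. I'll press firmer and then check the heights.

Run:
```python
from h import *
for z in (.0505,.0500,.0497):
    manip.move_linear(W(0,.03,z),rate=.03); f=fz(3); print(z,manip.state()["tool_pos"][2],f)
    if f>20: break
manip.dwell(.15)
manip.move_linear(W(0,.03,.062),rate=.08); print(fz(4))
manip.move_linear(W(-.06,.03,.10),rate=.15)
c=cap("wrist"); b=cloud(c).reshape(-1,3); b=b[~np.isnan(b[:,0])]; b[:,:2]=(b[:,:2]-C)@A
for y in (90,30,-30):
  print(y,[[float(np.median(b[(abs(b[:,0]*1e3-x)<5)&(abs(b[:,1]*1e3-y-dy)<6)&(b[:,2]<.08),2]).round(4)) for dy in (-18,0,18)] for x in (-30,0,30)])
print(manip.state()["clock"]); cv2.imwrite("pics/after.png",c["image"])
```

```text
0.0505 0.05238540329335803 16.258052115726986
0.05 0.05236697895966414 19.804377149724417
0.0497 0.05235237638965301 21.615394637797863
-0.29963436228141505
90 [[0.0521, 0.0521, 0.0521], [0.052, 0.0519, 0.0519], [0.0518, 0.052, 0.0519]]
30 [[0.0522, 0.0523, 0.0521], [0.0521, 0.052, 0.0519], [0.052, 0.052, 0.0519]]
-30 [[0.0522, 0.0521, 0.0523], [0.0521, 0.0521, 0.0521], [0.0521, 0.0521, 0.052]]
21.7167
```

View pics/after.png

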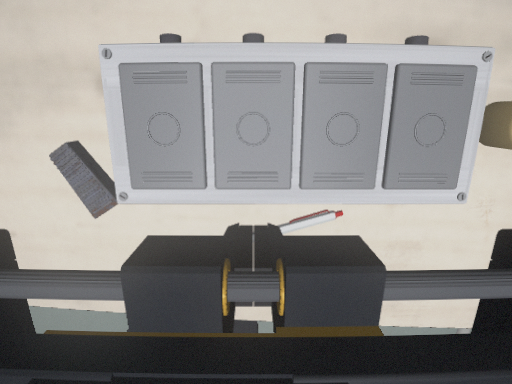

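All four covers now lie flat at 52 mm after the finger was lifted; the +30 cover is the one with its ring at pixel (253,128). Last steps: rest the fingertip on it and hand in.

Run:
```python
from h import *
manip.move_linear(W(0,.03,.062),rate=.15); f0=fz(6)
print(down(0,.03,.0536,.0512,2.5,.0003,f0)); manip.dwell(.3); print(fz(6)-f0,manip.state()["tool_pos"],W(0,.03,0),manip.state()["clock"])
if fz(6)-f0>1.2: print(order.close_job())
```

```text
[(53.3, np.float64(53.34), np.float64(0.54)), (53.0, np.float64(53.06), np.float64(0.51)), (52.7, np.float64(52.65), np.float64(0.45)), (52.4, np.float64(52.44), np.float64(0.41)), (52.1, np.float64(52.41), np.float64(4.7))]
5.342413303543445 [0.50153859 0.00874875 0.05241028] [0.50145018 0.00875588 0.        ] 24.7583
the job is handed in; nothing more can be done
None
```

The loose cover was the second from the left (y = +30 mm): it rocked, I pressed it until it measured flat at 52 mm like the others, and I handed the job in at about 25 s with the fingertip resting on it at about 5 N.

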